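# Click the feeding-day wheel to its mark

### The arm

A 6-joint arm with a two-finger parallel gripper is mounted at the origin on a cart in front of the work surface, level with it; the furniture and walls round the work are solid. World frame = base frame: x ahead of the robot, y to its left, z up, the work surface at z = 0. Lengths are in mm, angles in rad, forces in N, time in s.
With the tool pointing down it reaches from about 300 to 775 mm from the base axis. Payload 14.6 kg.
Tool frame: the origin (TCP) lies where the fingers leave the gripper's body, on its centre line; the fingertips stand 97 mm ahead of it and the grasp point (between the pads) lies ahead of it (grip_depth is the z of the grasp point in the tool frame, in mm); z points along the fingers, y is the line along which they close (so a half turn about z gives the same grasp; the last joint's range is limited). The gripper opens to 94 mm and grips with 3 to 60 N. Pads are 16 mm wide; open, the fingers measure 119 mm over their backs; the gripper's body (75 mm by 177 mm) begins 78 mm behind the grasp point.
Start: joints at [1.118, 0.3, 1.521, -0, 1.321, -0.067], TCP at [206.962, 509.565, 302.646] pointing down, gripper open.
Joint ranges: [-3.03, 3.03], [-0.79, 2.21], [0.23, 2.52], [-1.04, 4.18], [0, 3.07], [-2.55, 2.55]. Speed limits (rad/s): [2.22, 2.22, 2.57, 3.14, 3.14, 3.14].

### API

Orientations are given as [roll, pitch, yaw] about the fixed x, y, z axes, in that order (R = Rz(yaw) Ry(pitch) Rx(roll)).
In Python, from cell import read_state, camera, sign_off, regions_of, spot_point, grip_depth gives the robot as it stands. The module is installed in compiled form; this text tells all that it offers.
- The arm moves only by the tool send_rows, never from a script. Its argument "series" is a list of rows, each a list of 3 entries, a list of its own where there are three numbers: the shift along the world's x, y, z in mm, then the turn about the world's z in degrees, then the closure, from -1 (fully open) to 1 (shut), so that 0 is half open. A call has 1 to 12 rows; each row shifts and turns the commanded pose from where the row before left it; what a row does not reach is not made up. A row lasts 1/10 s, in which the tool goes at most 50 mm and 8.59 degrees, less where a joint would pass 70% of its speed; a pose out of reach is approached as far as the arm can. A call is refused whole if a number of a shift passes 50 or a number of a turn 8.59, either way. A call with a gripper value outside its range is refused whole. The fingers move at their own pace and stop on an object; "squeeze" is the grip in N (left out, the last holds). Time passes only in rows, so rows that do not move let the fingers close. It gives the time, the measured TCP pose, the force, the opening and the grip force at its end, in the units of the state.
- read_state(): the state, without advancing time (a new reading comes with each control period).
- camera(name): name is "side" or "top"; returns a dict with "color" (420x560x3 uint8, blue, green, red), "fx", "fy", "cx", "cy" (pixels), "dist" ([k1, k2, p1, p2, k3] as OpenCV has them; the pictures are not rectified), "camera_from_world" (4x4, takes a point from world to camera coordinates). Camera axes: x right, y down, z forward; pixel columns grow to the right and rows downward; lengths in mm; the calibration is good to about 2 mm. A picture is of the moment at which its call begins. There is no depth.
- sign_off(): hands the job in; it is judged then, once.
Trained networks look in a picture, given as the dict that the camera call returned (one of the last four; its "shot" number tells which), for a name from the list of things; names that differ only in an ending like _2 or _b are one class to them, and where a whole thing is asked for, a point or a joint stands for the part that bears it (a point fixed in the world has none). Each returns a list of dicts, best first, with "confidence" (0 to 1); they miss things now and then, are a little off and sometimes report something else, mostly with a low value. They report only what shows in the picture. A call takes as long as a camera call.
- regions_of(thing, picture): "mask" (420x560 bool, what is visible of it).
- spot_point(thing, picture): "point" ([x, y, z] in mm, in the coordinates of the camera as it stood for that picture, good to about 4 mm: a listed point, or the origin of a listed thing).
The state is a dict: "clock": time; "joints": joint angles; "qd": joint speeds; "effort": joint torques, N m; "eef_pos": TCP position; "eef_rot": TCP orientation; "wrist_force": force on the tool from outside, world axes, zero at the start; "moment": the same for the moment, N m; "finger_gap": finger opening in mm; "finger_force": force on a finger pad.
Only numpy, scipy, OpenCV 4.12 (cv2) and the standard library are available. Lean on these libraries where they do the work, as an engineer would, in place of code of your own. Each camera call takes 0.05 s, during which the arm holds its last target. There are 200 camera calls.

### The job

The feeding-day counter beside the rearing jar is some clicks behind. With a fingertip, gently flick its wheel onward by the lugs on its open front edge, in the direction of the white arrows, one click at a time and letting go after each click, until the red lug has clicked in at the yellow pointer; do not let it go past. Leave the jar, the canister, the jelly cup and the pen where they stand, and finish clear of the counter.

Things in the scene. Friction and masses are not known exactly. Their poses are not given: they have to be found in the camera images.
- counter: Grey round desk counter, fixed to the table; base 160 mm across, 40 mm high. Origin: centre of its underside, on the vertical axis of its white wheel. +x points to the yellow pointer (back), -x to the open front, +y left as seen from the front. White arrows on the front deck show the way to advance: anticlockwise from above, so lugs at the front move towards counter -y.
- hub (a point): Top of the low aluminium hub, on the wheel's axis, 55 mm above the table. The flat wheel is 128 mm across, its face 48 mm above the table. On its edge stand 7 upright round lugs, one red, six black, 12 mm thick, 48 to 74 mm above the table, 51.4 degrees apart on a 56 mm radius.
- front (a point): Fixed point at the middle of the counter's open front, counter x = -56 mm, y = 0, 60 mm above the table, on the circle of the lugs. At each click two lugs stand beside it, at counter x = -50 mm, y = +24 and -24 mm; the next ones (y = +55, -55 mm) stand at x = -12 mm. One click moves the lug at y = +24 to y = -24, passing this point half way.
- day_wheel (a joint): Wheel angle in rad, growing as it is advanced; 0 = red lug at the pointer. One click is 0.898. Starts clicked in 2, 3 or 4 clicks short (about -1.80, -2.69, -3.59; rarely balanced half way between two of them). Sprung detent: 4 to 6 N sideways at a lug starts it; pushed less than half a click it springs back, past half it snaps on to the next click and stays. Stops at -5.6, 2.2.
- red_lug (a point): Centre of the top of the red lug on the wheel, 56 mm from the wheel's axis, 74 mm above the table.
- pointer (a point): Tip of the yellow diamond pointer, fixed on the fence at the back of the counter, 66 mm from the wheel's axis, 72 mm above the table. The grey fence (inner radius 71 mm, outer 76 mm, top 68 mm above the table, pointer's top 74 mm) encloses the wheel's edge up to 112 degrees to each side of the pointer; only the front is open to a finger.
- jar: Clear round rearing cup with lid and dark substrate, 102 mm in diameter, 73 mm high, to the left of the counter; origin at the centre of its underside. Bystander.
- canister: Square clear canister with a brown lid, 68 x 58 x 113 mm high, to the right of the counter; origin at the centre of its underside. Bystander.
- jelly_cup: Small white dome-shaped jelly cup, 46 x 57 x 36 mm high, in front of the counter on its left; origin at the centre of its underside. Bystander.
- red_pen: Dark red felt pen lying in front of the counter, 140 mm long, 12 mm thick; origin under its middle, x along it. Bystander.

How it is judged (in metres and radians):
On the way:
1. the red lug rests one click short of the pointer, and nothing touches the counter (value of joint day_wheel between -1.0476 and -0.7476 rad and velocity of joint day_wheel between -0.1 and 0.1 rad/s and contact force between each of the fingers, the arm and counter below 0.1 N), for 0.2 s.
At the end, for the whole second after the job is handed in: The wheel rests clicked in with the red lug at the pointer (within 0.15 rad) (value of joint day_wheel between -0.15 and 0.15 rad and velocity of joint day_wheel between -0.1 and 0.1 rad/s); the robot touches nothing.
It fails at once if the red lug is driven past the pointer, by half a click (value of joint day_wheel above 0.45 rad).
It fails at once if the robot forces the counter with more than 40 N (contact force between any of the fingers, the arm and counter above 40 N).
It fails at once if a bystander (jar, canister, jelly cup, pen) is moved more than 15 mm or lifted 10 mm (distance of any of jar, canister, jelly_cup, red_pen from where it was at the start of the episode above 0.015 m or height (world z) of any of jar, canister, jelly_cup, red_pen above 0.01 m).
It also fails if it takes over 54 s, if anything falls off the work surface, if the arm or the gripper's body presses on something with over 40 N, if the wrist force passes 120 N, or if a joint passes its speed limit or range.

## Working session

There is one attempt and no reset: what is moved stays moved. The work goes in short steps, Python scripts to look and compute and a tool call to move; the robot and the scene stay as the last step left them, time stands still between calls to the robot, and variables do not carry over. Pictures are saved under pics/ and viewed, at most 10 in all, crops included, and the job is handed in when it is done.

Besides the shell and the picture viewer there is one more tool, called after "Request:" as name(argument=value, ...) on one line, values as JSON. send_rows: Moves the arm, as the interface text tells. Its arguments: {"type":"object","properties":{"series":{"type":"array"},"squeeze":{"type":"number"}},"required":["series"]}

```bash
mkdir -p pics; cat > h.py <<'E'
import numpy as np, cv2
from cell import *
def w(pic,p):
    T=np.linalg.inv(np.array(pic["camera_from_world"])); return (T@np.r_[p,1])[:3]
def px(pic,P):
    T=np.array(pic["camera_from_world"]); K=np.array([[pic["fx"],0,pic["cx"]],[0,pic["fy"],pic["cy"]],[0,0,1]])
    q=cv2.projectPoints(np.array([P],float),cv2.Rodrigues(T[:3,:3])[0],T[:3,3],K,np.array(pic["dist"],float))[0]
    return q.ravel()
def ray(pic,uv,z):
    T=np.array(pic["camera_from_world"]); K=np.array([[pic["fx"],0,pic["cx"]],[0,pic["fy"],pic["cy"]],[0,0,1]])
    n=cv2.undistortPoints(np.array([[uv]],float),K,np.array(pic["dist"],float)).ravel()
    R=T[:3,:3].T; c=-R@T[:3,3]; d=R@np.r_[n,1]; return c+d*(z-c[2])/d[2]
E
python3 - <<'E'
from h import *
s=read_state(); print({k:np.round(v,3) for k,v in s.items()}, grip_depth)
for c in("top","side"):
    p=camera(c); cv2.imwrite(f"pics/{c}0.png",p["color"])
    T=np.linalg.inv(np.array(p["camera_from_world"])); print(c,T[:3,3].round(),T[:3,2].round(2))
    for t in["counter","hub","front","red_lug","pointer","jar","canister","jelly_cup","red_pen"]:
        for r in spot_point(t,p)[:2]: print(t,round(r["confidence"],2),w(p,r["point"]).round(1),px(p,w(p,r["point"])).round())
E
```

```text
{'clock': np.float64(0.0), 'joints': array([ 1.118,  0.3  ,  1.522, -0.   ,  1.321, -0.067]), 'qd': array([ 0.001,  0.   ,  0.001,  0.001, -0.   ,  0.001]), 'effort': array([ 1.0000e-03, -5.3183e+01, -3.5274e+01,  7.1000e-02,  2.4000e-02,
       -0.0000e+00]), 'eef_pos': array([206.902, 509.437, 302.088]), 'eef_rot': array([-3.14 , -0.   ,  2.756]), 'wrist_force': array([-0.582, -0.255,  0.925]), 'moment': array([-0.012,  0.009,  0.003]), 'finger_force': np.float64(0.0), 'finger_gap': np.float64(93.885)} 78.39999999999999
top [ 423.   69. 1013.] [ 0.11 -0.03 -0.99]
counter 0.57 [570.6  45.8   2.3] [276. 196.]
hub 0.86 [574.4  41.   54.9] [279. 191.]
front 0.57 [515.8  58.   62.4] [271. 217.]
red_lug 0.85 [530.3   8.6  73.3] [294. 210.]
red_lug 0.7 [638.8  30.9  73.8] [285. 160.]
pointer 0.59 [639.8  35.3  71. ] [283. 160.]
jar 0.6 [630.6 186.6   1.1] [216. 169.]
canister 0.65 [548.9 -93.    4.5] [337. 207.]
red_pen 0.62 [422.8  14.3  -1.5] [289. 261.]
side [383. 764. 511.] [ 0.2  -0.85 -0.49]
counter 0.75 [575.1  38.9   0.9] [265. 254.]
hub 0.76 [576.2  41.9  51.3] [264. 231.]
front 0.94 [515.   53.5  58.2] [297. 235.]
red_lug 0.64 [525.8   5.2  75.3] [297. 212.]
pointer 0.82 [637.   29.   71.2] [232. 214.]
jar 0.57 [631.7 183.6   1.6] [208. 300.]
jar 0.17 [638.2  29.6  74.1] [231. 212.]
canister 0.79 [546.3 -91.1  -1.5] [295. 221.]
red_pen 0.65 [426.9  12.2   1.2] [350. 256.]
```

```bash
python3 -c "
import cv2
a=cv2.imread('pics/top0.png')[100:320,160:400];b=cv2.imread('pics/side0.png')[140:360,160:400]
cv2.imwrite('pics/both0.png',cv2.resize(cv2.hconcat([a,b]),(800,367),interpolation=cv2.INTER_CUBIC))"
```

```text
(no output)
```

View pics/both0.png

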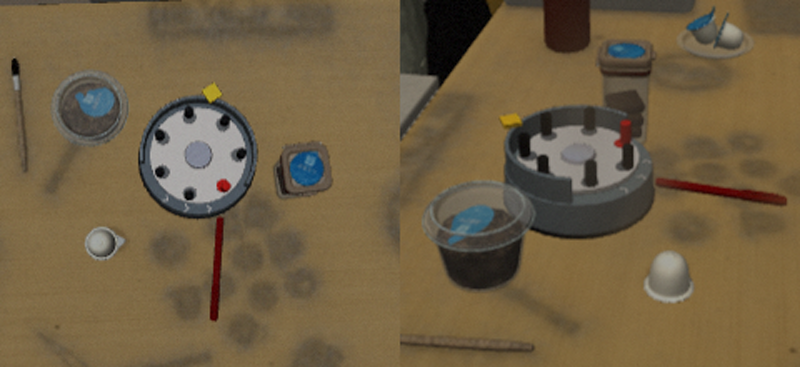

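View pics/top0.png

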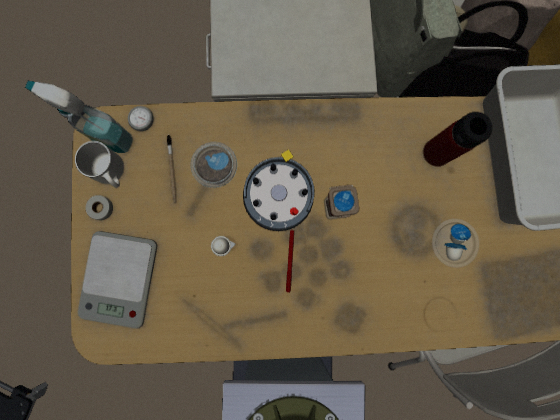

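The counter is at about (575, 41) with its pointer near -11°. A black lug stands right at the front, opposite the pointer, so the wheel looks balanced half way between clicks (about -2.245). The red lug is at full-picture pixel (294,211), the pointer at (287,155). I'll refine this with a fit.

```bash
cat >> h.py <<'E'
from scipy.optimize import least_squares
def colour(p,c):
    h=cv2.cvtColor(p["color"],cv2.COLOR_BGR2HSV)
    m=cv2.inRange(h,(22,150,120),(35,255,255)) if c=="y" else cv2.inRange(h,(0,150,110),(8,255,255))|cv2.inRange(h,(172,150,110),(180,255,255))
    return m
def wheel(p,c,yaw):
    """red lug angle rel. pointer from network and colour"""
    out=[]
    for r in spot_point("red_lug",p)[:2]:
        P=w(p,r["point"]); d=P[:2]-c; out.append((round(r["confidence"],2),round(np.hypot(*d),1),round((np.arctan2(d[1],d[0])-yaw+.5)%(2*np.pi)-2*np.pi-.5,3)))
    return out
E
python3 - <<'E'
from h import *
pts={k:[] for k in("counter","hub","front","pointer","red_lug")}
for c in("top","side"):
  for i in range(3):
    p=camera(c)
    for t in pts:
        r=spot_point(t,p)
        if r: pts[t].append(w(p,r[0]["point"]))
    if i==0:
        m=colour(p,"y"); n,l,s,cc=cv2.connectedComponentsWithStats(m)
        for k in range(1,n):
            if s[k,4]>15: print(c,"yellow",s[k,4],cc[k].round(1),ray(p,cc[k],73).round(1))
        n,l,s,cc=cv2.connectedComponentsWithStats(colour(p,"r"))
        for k in range(1,n):
            if s[k,4]>15: print(c,"red",s[k],cc[k].round(1),ray(p,cc[k],73).round(1))
for t in pts: print(t,np.round(pts[t],1).tolist())
M={t:np.median(pts[t],0) for t in pts}
f=lambda v:np.r_[M["hub"][:2]-v[:2],M["counter"][:2]-v[:2],M["front"][:2]-v[:2]+56*np.array([np.cos(v[2]),np.sin(v[2])]),M["pointer"][:2]-v[:2]-66*np.array([np.cos(v[2]),np.sin(v[2])])]
s=least_squares(f,[575,41,-.2],loss="soft_l1"); print(s.x,f(s.x).round(1))
d=M["red_lug"][:2]-s.x[:2]; print("wheel",np.arctan2(d[1],d[0])-s.x[2])
E
```

```text
top yellow 84 [286.8 154.9] [650.8  26.5  73. ]
top red [290 208   8   7  37] [293.6 210.6] [529.8  10.2  73. ]
side yellow 64 [226.  211.3] [649.5  26.3  73. ]
counter [[457.4, 165.7, 3.4], [570.2, 44.9, 0.0], [573.2, 45.1, 3.0], [575.6, 40.5, 0.0], [573.1, 39.4, -0.8], [576.4, 41.4, -2.1]]
hub [[572.1, 42.1, 54.7], [575.8, 44.2, 55.1], [572.6, 42.9, 57.7], [574.9, 40.7, 53.3], [572.6, 41.2, 51.7], [574.3, 41.4, 52.3]]
front [[515.8, 54.5, 59.0], [513.3, 57.4, 62.1], [513.5, 54.9, 63.2], [514.0, 53.3, 59.8], [518.0, 52.1, 54.8]]
pointer [[639.8, 33.7, 70.8], [640.4, 36.4, 72.8], [639.5, 35.5, 71.8], [637.1, 29.9, 71.4], [638.7, 28.8, 72.9], [637.1, 27.2, 73.2]]
red_lug [[533.9, 6.4, 74.9], [528.1, 7.0, 74.6], [532.2, 5.6, 73.5], [525.2, 7.8, 75.1], [525.1, 9.3, 74.9], [522.8, 9.7, 73.1]]
[ 5.73150975e+02  4.33625549e+01 -1.81845084e-01] [ 0.3 -1.6 -0.  -0.2 -4.   1.   1.   0.3]
wheel -2.301276472755665
```

Request:
send_rows(series=[[[22.75,-35.1,0],-6.6,1],[[22.75,-35.1,0],-6.6,1],[[22.75,-35.1,0],-6.6,1],[[22.75,-35.1,0],-6.6,1],[[22.75,-35.1,0],-6.6,1],[[22.75,-35.1,0],-6.6,1],[[22.75,-35.1,0],-6.6,1],[[22.75,-35.1,0],-6.6,1],[[22.75,-35.1,0],-6.6,1],[[22.75,-35.1,0],-6.6,1],[[22.75,-35.1,0],-6.6,1],[[22.75,-35.1,0],-6.6,1]], squeeze=5)

```text
clock: 4.0
eef_pos: [480.6, 86.7, 302.8]
eef_rot: [3.141, -0.0, 1.369]
wrist_force: [0.5, 1.0, 0.2]
finger_gap: 1.8
finger_force: 0.0
```

Request:
send_rows(series=[[[0,0,-40],0,1],[[0,0,-40],0,1],[[0,0,-40],0,1],[[0,1,-27],0,1],[[0,0,0],0,1],[[0,0,0],0,1]])

```text
clock: 4.6
eef_pos: [480.3, 89.4, 156.5]
eef_rot: [3.141, -0.0, 1.374]
wrist_force: [0.2, 0.3, 0.5]
finger_gap: 0.2
finger_force: 0.0
```

```bash
cat > look.py <<'E'
import sys
from h import *
C=np.array([573.5,42.5]); Y=-.197
ims=[]
for c in("top","side"):
    p=camera(c); print(c,wheel(p,C,Y)); 
    a=p["color"][100:320,160:400] if c=="top" else p["color"][140:360,160:400]; ims.append(a)
s=read_state(); e=s["eef_pos"]; d=np.array(e[:2])-C
R=np.array([[np.cos(Y),np.sin(Y)],[-np.sin(Y),np.cos(Y)]])
print(s["clock"],np.round(e,1),"in counter",(R@d).round(1),np.round(s["wrist_force"],1))
if len(sys.argv)>1: cv2.imwrite(f"pics/{sys.argv[1]}.png",cv2.resize(cv2.hconcat(ims),(800,367),interpolation=cv2.INTER_CUBIC))
E
python3 look.py a1
```

```text
top [(0.96, np.float64(52.6), np.float64(-2.171))]
side [(0.83, np.float64(60.1), np.float64(-2.306))]
4.8 [480.5  89.4 157.2] in counter [-100.4   27.8] [-0.4  0.6  0.1]
```

View pics/a1.png

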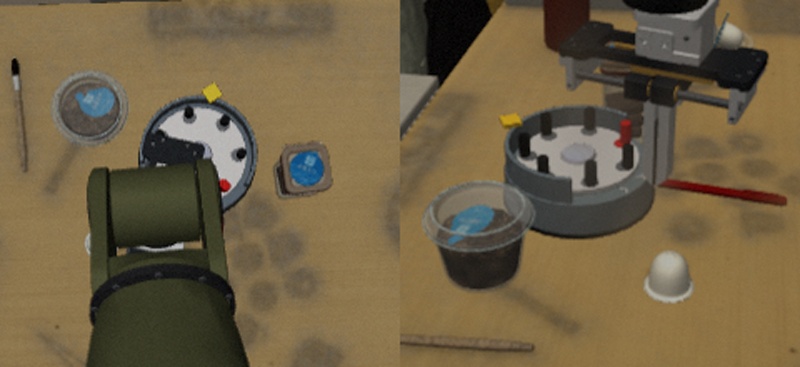

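The side crop shows the closed fingertips at (657,160), just outside the front lug at (628,157). The wheel is still balanced half way. I'll go in radially at counter y = +27.

Request:
send_rows(series=[[[9.2,-1.8,0],0,1],[[9.2,-1.8,0],0,1],[[9.2,-1.8,0],0,1],[[9.2,-1.8,0],0,1],[[0,0,0],0,1]])

```text
clock: 5.3
eef_pos: [517.8, 81.9, 155.5]
eef_rot: [3.141, -0.0, 1.373]
wrist_force: [-0.1, -0.4, 0.6]
finger_gap: 1.0
finger_force: 0.0
```

Request:
send_rows(series=[[[-0.5,-2.5,0],0,1],[[-0.5,-2.5,0],0,1],[[-0.5,-2.5,0],0,1],[[-0.5,-2.5,0],0,1],[[-0.5,-2.5,0],0,1],[[-0.5,-2.5,0],0,1],[[0,0,0],0,1]])

```text
clock: 6.0
eef_pos: [513.7, 66.9, 155.7]
eef_rot: [3.141, 0.0, 1.373]
wrist_force: [0.2, 0.4, -0.2]
finger_gap: 0.5
finger_force: 0.0
```

```bash
python3 look.py
```

```text
top []
side [(0.7, np.float64(56.8), np.float64(-1.98))]
6.2 [513.6  67.1 155.6] in counter [-63.5  12.4] [-1.9 -2.3  1.3]
```

Request:
send_rows(series=[[[-0.5,-2.5,0],0,1],[[-0.5,-2.5,0],0,1],[[-0.5,-2.5,0],0,1],[[-0.5,-2.5,0],0,1],[[-0.5,-2.5,0],0,1],[[0,0,0],0,1],[[-9.2,1.8,0],0,1],[[-9.2,1.8,0],0,1],[[-9.2,1.8,0],0,1],[[-9.2,1.8,0],0,1],[[0,0,0],0,1]])

```text
clock: 7.3
eef_pos: [473.4, 62.2, 155.7]
eef_rot: [-3.141, 0.0, 1.374]
wrist_force: [0.2, 0.5, 0.0]
finger_gap: 0.5
finger_force: 0.0
```

```bash
python3 look.py a2
```

```text
top [(0.84, np.float64(58.5), np.float64(-1.789))]
side [(0.58, np.float64(55.4), np.float64(-1.928))]
7.5 [474.7  61.8 155.8] in counter [-100.7   -0.4] [0.7 0.5 0.1]
```

View pics/a2.png

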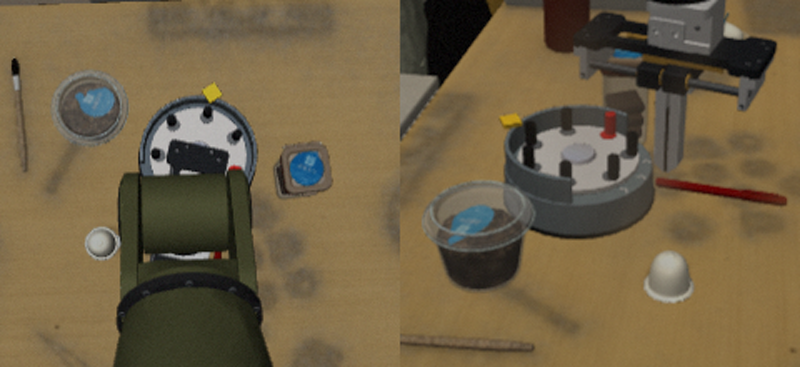

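The wheel is clicked in at -1.80: a black lug is at the pointer, and red is two lugs short at crop pixel (235,170) top and (610,125) side. Next click: move to y = +45, go in 40 mm, push to y = 0, withdraw.

Request:
send_rows(series=[[[3,15,0],0,1],[[3,15,0],0,1],[[3,15,0],0,1],[[0,0,0],0,1],[[9.8,-2,0],0,1],[[9.8,-2,0],0,1],[[9.8,-2,0],0,1],[[9.8,-2,0],0,1],[[0,0,0],0,1]])

```text
clock: 8.4
eef_pos: [523.8, 98.2, 155.5]
eef_rot: [3.141, -0.0, 1.373]
wrist_force: [-0.6, -0.4, 0.7]
finger_gap: 0.5
finger_force: 0.0
```

Request:
send_rows(series=[[[-0.5,-2.5,0],0,1],[[-0.5,-2.5,0],0,1],[[-0.5,-2.5,0],0,1],[[-0.5,-2.5,0],0,1],[[-0.5,-2.5,0],0,1],[[-0.5,-2.5,0],0,1]])

```text
clock: 9.0
eef_pos: [519.0, 84.3, 155.6]
eef_rot: [-3.14, -0.001, 1.374]
wrist_force: [-2.5, 5.2, -0.2]
finger_gap: 0.4
finger_force: 2.3
```

```bash
python3 look.py
```

```text
top [(0.97, np.float64(56.1), np.float64(-1.573))]
side [(0.7, np.float64(56.0), np.float64(-1.73)), (0.4, np.float64(168.1), np.float64(-3.71))]
9.2 [519.3  84.  155.7] in counter [-61.3  30.1] [-2.   3.7 -0.2]
```

Contact with about 5 N, as expected. I'll continue the push.

Request:
send_rows(series=[[[-0.5,-2.5,0],0,1],[[-0.5,-2.5,0],0,1],[[-0.5,-2.5,0],0,1],[[-0.5,-2.5,0],0,1],[[-0.5,-2.5,0],0,1],[[-0.5,-2.5,0],0,1],[[-0.5,-2.5,0],0,1],[[-0.5,-2.5,0],0,1],[[-0.5,-2.5,0],0,1],[[-0.5,-2.5,0],0,1],[[-0.5,-2.5,0],0,1],[[0,0,0],0,1]])

```text
clock: 10.4
eef_pos: [514.1, 56.1, 155.7]
eef_rot: [3.142, 0.0, 1.373]
wrist_force: [-0.4, 0.3, 0.7]
finger_gap: 0.4
finger_force: 0.0
```

Request:
send_rows(series=[[[-9.8,2,0],0,1],[[-9.8,2,0],0,1],[[-9.8,2,0],0,1],[[-9.8,2,0],0,1],[[0,0,0],0,1],[[0,0,0],0,1],[[0,0,0],0,1],[[0,0,0],0,1]])

```text
clock: 11.2
eef_pos: [475.2, 64.3, 155.6]
eef_rot: [3.142, -0.0, 1.373]
wrist_force: [-0.3, -0.0, 0.2]
finger_gap: 0.7
finger_force: 0.0
```

```bash
python3 look.py a3
```

```text
top [(0.77, np.float64(59.1), np.float64(-0.851))]
side [(0.83, np.float64(52.5), np.float64(-1.013))]
11.4 [475.   64.3 155.6] in counter [-100.8    2.1] [-0.3 -0.1 -0.3]
```

View pics/a3.png

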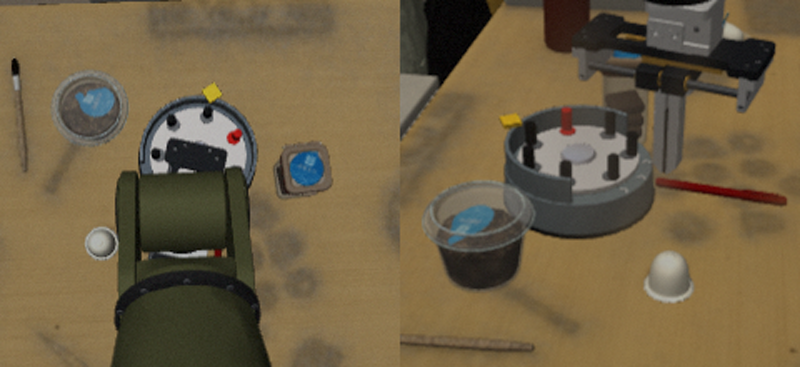

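The red lug is now one click short: top crop (234,137), with a black lug at the pointer (208,112), and the finger is clear. Last click, the same way.

Request:
send_rows(series=[[[3,14.5,0],0,1],[[3,14.5,0],0,1],[[3,14,0],0,1],[[0,0,0],0,1],[[9.8,-2,0],0,1],[[9.8,-2,0],0,1],[[9.8,-2,0],0,1],[[9.8,-2,0],0,1],[[0,0,0],0,1]])

```text
clock: 12.3
eef_pos: [524.3, 98.7, 155.5]
eef_rot: [3.141, -0.0, 1.372]
wrist_force: [-0.5, 0.8, -0.6]
finger_gap: 0.4
finger_force: 0.0
```

Request:
send_rows(series=[[[-0.5,-2.5,0],0,1],[[-0.5,-2.5,0],0,1],[[-0.5,-2.5,0],0,1],[[-0.5,-2.5,0],0,1],[[-0.5,-2.5,0],0,1],[[-0.5,-2.5,0],0,1]])

```text
clock: 12.9
eef_pos: [519.5, 84.8, 155.6]
eef_rot: [-3.14, -0.001, 1.374]
wrist_force: [-2.9, 6.4, 0.6]
finger_gap: 0.5
finger_force: 2.4
```

Request:
send_rows(series=[[[-0.5,-2.5,0],0,1],[[-0.5,-2.5,0],0,1],[[-0.5,-2.5,0],0,1],[[-0.5,-2.5,0],0,1],[[-0.5,-2.5,0],0,1],[[-0.5,-2.5,0],0,1],[[-0.5,-2.5,0],0,1],[[-0.5,-2.5,0],0,1],[[-0.5,-2.5,0],0,1],[[-0.5,-2.5,0],0,1],[[-0.5,-2.5,0],0,1],[[0,0,0],0,1]])

```text
clock: 14.1
eef_pos: [514.6, 56.6, 155.7]
eef_rot: [3.142, 0.0, 1.373]
wrist_force: [0.1, -0.2, -0.2]
finger_gap: 0.1
finger_force: 0.0
```

Request:
send_rows(series=[[[-9.8,2,0],0,1],[[-9.8,2,0],0,1],[[-9.8,2,0],0,1],[[-9.8,2,0],0,1],[[0,0,20],0,1],[[0,0,20],0,1],[[0,0,20],0,1],[[0,0,0],0,1],[[0,0,0],0,1]])

```text
clock: 15.0
eef_pos: [475.0, 65.0, 215.4]
eef_rot: [3.141, -0.0, 1.374]
wrist_force: [-0.1, 1.2, 0.6]
finger_gap: 0.9
finger_force: 0.0
```

```bash
python3 look.py a4
```

```text
top [(0.78, np.float64(59.1), np.float64(-6.29))]
side [(0.72, np.float64(51.6), np.float64(-6.251))]
15.2 [475.1  64.9 214.8] in counter [-100.9    2.7] [ 1.4 -0.2 -0.2]
```

View pics/a4.png

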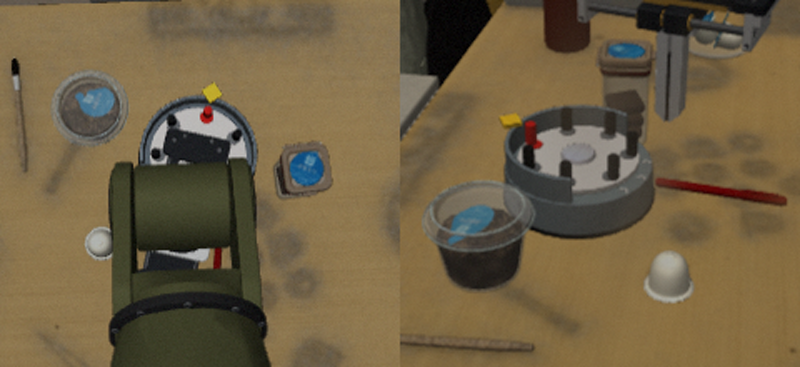

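The red lug is at the pointer: top crop (207,114) under the yellow tip at (211,95), measured angle about 0 ± 0.03 rad. The fingers are lifted clear and the bystanders have not moved.

```bash
python3 -c "from cell import sign_off; print(sign_off())"
```

```text
the job is handed in; nothing more can be done
None
```

The red lug is clicked in at the yellow pointer (within about 0.03 rad by camera), reached one click at a time. The fingers are clear, the bystanders look unmoved, and the job was handed in at about 15 s; no verdict came back.

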